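# Rock the pendulum angle gauge on the heel block until its pointer settles in the red band

## Task

Take the pendulum angle gauge by its orange handle and stand it upright and square across the rounded crown of the wooden heel block, its dial still turned to your front left. Then rock it sideways on the crown, top over to the dial's right-hand side, until the hanging pointer settles inside the red band on the dial. Finish while still holding it there, its foot resting on the crown without being pressed hard and the pointer at rest, so that the line can be scribed.

Things in the scene. Friction and masses are not known exactly. Their poses are not given: they have to be found in the camera images.
- gauge: Loose pendulum angle gauge, 0.3 kg, upright on the bench, 40 (x) x 96 (y) x 168 mm. Origin: centre of its foot's flat underside; z up. The round dial faces its -x, turned to the robot's left. Steel foot 40 x 96 x 10 mm; aluminium dial housing of radius 56 mm centred 68 mm up, x -8 to +10 mm; above it an orange handle block 22 (x) x 30 (y) mm on the z axis, 124 to 168 mm up.
- pointer (a joint): Angle of the black pendulum pointer, rad. It hangs freely from the dial centre and settles plumb in about 1 s, so at rest it reads the gauge's sideways lean: 0 upright, positive with the gauge's top leaned towards its -y (to the right, looking at the dial).
- mark (a joint): Angle of the red band on the dial, rad, in the same sense as the pointer: 0.2 to 0.42 (right of the dial's bottom, looking at the dial). It differs from run to run and stays put in a run. A pointer at rest that reads the same value is on the band's middle.
- pointer_tip (a point): Tip of the black pointer, 46 mm from the dial centre.
- mark_centre (a point): Middle of the red band (6.8 mm wide, i.e. about 0.074 rad to each side of the middle), 46 mm from the dial centre, in the plane of the pointer.
- dial_front (a point): Point in the air 60 mm in front of the gauge's middle plane (gauge x = -60 mm), opposite the dial centre, 68 mm above the underside. It must end on the block's -x side.
- block: Wooden heel block, fixed, at a different place and yaw each run. Origin: centre of its underside. Base board 110 (x) x 120 (y) x 16 mm; on it a rounded crown, a lying cylinder of radius 30 mm, 80 mm long along the block's x, top at 75 mm. Beside it at y = +40 mm a lower rounded knob (radius 12 mm, 70 mm long, top at 67 mm), so a gauge let go there leans to the wrong side.
- crown_axis (a point): Middle of the crown's axis, 45 mm above the block's underside and 30 mm below the crown's top line. When the gauge's foot rests on the crown, this point lies 30 mm below the underside of the foot, measured square to it, at any lean.
- glue_tin: Dark round open tin, 88 mm across, 45 mm high, a bystander behind the work; origin at its underside. To the right of it a tall fixed green bench press (about 0.3 m high with its lever, at x 0.55 to 0.8, y -0.2 to 0.05) stands behind the gauge: come to the gauge from the front.
- pot_1: White round pot with a blue band, 69 mm across, 41 mm high, a bystander at the back; origin at its underside.
- bench_last: Pale shoe last, 223 x 62 x 116 mm, a bystander behind the heel block; origin at its underside.

How it is judged:
By the outcome, as a careful person would: the job done as asked, in the order asked, and still so for the second after the job is handed in, while the arm keeps its last pose, push and grip.
It also fails if it takes over 48 s, if anything falls off the work surface, if the arm or the gripper's body presses on something with over 40 N, if the wrist force passes 120 N, or if a joint passes its speed limit or range.

## Robot

A 7-joint arm with a two-finger parallel gripper is mounted at the origin on a cart in front of the work surface, level with it; the furniture and walls round the work are solid. World frame = base frame: x ahead of the robot, y to its left, z up, the work surface at z = 0. Lengths are in m, angles in rad, forces in N, time in s.
With the tool pointing down it reaches from about 0.425 to 0.925 m from the base axis. Payload 6.8 kg.
Tool frame: the origin (TCP) lies on the centre line of the jaws, within the pads' length; the fingertips stand 8 mm ahead of it and the grasp point (between the pads) lies 11 mm behind it (bot.tips_ahead is the distance from the TCP to the fingertips, in m); z points along the fingers, y is the line along which they close (so a half turn about z gives the same grasp; the last joint's range is limited). The gripper opens to 85 mm and grips with 20 to 120 N. Pads are 22 mm wide; open, the fingers measure 114 mm over their backs; the gripper's body (76 mm by 85 mm) begins 54 mm behind the grasp point. The pads swing forward as they close: fully open they stand 13 mm farther back than shut.
Start: joints at [1.03, 0.477, 0.022, 1.555, -0.011, 1.109, -0.083], TCP at [0.283, -0.613, 0.213] pointing down, gripper open.
Joint ranges: [-2.96, 2.96], [-0.34, 2.1], [-1.41, 1.46], [0.24, 2.44], [-1.37, 4.51], [0.17, 1.92], [-2.96, 2.96]. Speed limits (rad/s): [2.39, 2.39, 3.14, 3.14, 3.14, 3.14, 3.14].

## Interface

Orientations are given as a unit quaternion [w, x, y, z].
In Python, from station import bot gives the robot as it stands.
- The arm moves only by the tool send_rows, never from a script. Its argument "deltas" is text: rows parted by semicolons, each of 4 numbers parted by spaces: the shift along the tool's x, y, z in m, then the turn about the tool's z in degrees. In form: x y z spin; .... A call has 1 to 5 rows; each row is the pose to reach, as a shift and turn from the pose commanded when the call began, along the tool's axes at that moment; what a row does not reach only later rows make up. A row lasts 1/10 s, in which the tool goes at most 50 mm and 8.59 degrees, less where a joint would pass 70% of its speed; a pose out of reach is approached as far as the arm can. A call with a gripper value outside its range is refused whole. "claw" is the opening, from 0 (shut) to 1 (fully open), set as the call begins (left out, the last holds). The fingers move at their own pace and stop on an object; "force" is the grip in N (left out, the last holds). Time passes only in rows, so rows that repeat a pose let the fingers close. It gives the time, the measured TCP pose, the force, the opening and the grip force at its end, in the units of the state.
- bot.get_obs(): the state, without advancing time (a new reading comes with each control period).
- bot.read_camera(name): name is "side" or "top" or "wrist"; returns a dict with "img" (420x560x3 uint8, red, green, blue), "depth" (420x560 float32, m along the optical axis (not along the pixel's ray), 0 where there is no reading), "fx", "fy", "cx", "cy" (pixels), "camera_from_world" (4x4, takes a point from world to camera coordinates). Camera axes: x right, y up, looking along -z (the intrinsics and any distortion apply to the point x, -y, -z); pixel columns grow to the right and rows downward; lengths in m; the calibration is good to about 2 mm. A picture is of the moment at which its call begins.
- bot.hand_in(): hands the job in; it is judged then, once.
Trained networks look in a picture, given as the dict that the camera call returned (one of the last four; its "shot" number tells which), for a name from the list of things; names that differ only in an ending like _2 or _b are one class to them, and where a whole thing is asked for, a point or a joint stands for the part that bears it (a point fixed in the world has none). Each returns a list of dicts, best first, with "confidence" (0 to 1); they miss things now and then, are a little off and sometimes report something else, mostly with a low value. They report only what shows in the picture. A call takes as long as a camera call.
- bot.masks_of(picture, query): "mask" (420x560 bool, what is visible of it).
- bot.landmark_of(picture, query): "xyz" ([x, y, z] in m, in world coordinates, good to about 4 mm: a listed point, or the origin of a listed thing).
The state is a dict: "t": time; "q": joint angles; "joint_vel": joint speeds; "joint_torque": joint torques, N m; "eef_pos": TCP position; "tool_rot": TCP orientation; "contact_force": force on the tool from outside, world axes, zero at the start; "torque": the same for the moment, N m; "gripper_width": opening from 0.0 (shut) to 1.0 (fully open); "grasp_force": force on a finger pad.
Only numpy, scipy, OpenCV 4.12 (cv2) and the standard library are available. Lean on these libraries where they do the work, as an engineer would, in place of code of your own. Each camera call takes 0.05 s, during which the arm holds its last target. There are 200 camera calls.

## Working session

There is one attempt and no reset: what is moved stays moved. The work goes in short steps, Python scripts to look and compute and a tool call to move; the robot and the scene stay as the last step left them, time stands still between calls to the robot, and variables do not carry over. Pictures are saved under pics/ and viewed, at most 10 in all, crops included, and the job is handed in when it is done.

Besides the shell and the picture viewer there is one more tool, called in YAML: its name, and indented under it one key for each argument. send_rows: Moves the arm, as the interface text tells. Its arguments: {"type":"object","properties":{"deltas":{"type":"string"},"claw":{"type":"number"},"force":{"type":"number"}},"required":["deltas"]}

```bash
mkdir -p pics
cat > h.py <<'E'
import numpy as np, cv2
from station import bot
from scipy.spatial.transform import Rotation as R
def rot(q): return R.from_quat([q[1],q[2],q[3],q[0]]).as_matrix()
def save(p,n): cv2.imwrite('pics/'+n+'.png',p['img'][:,:,::-1])
def cloud(p):
    d=p['depth'];v,u=np.nonzero(d>0);z=d[v,u]
    c=np.stack([(u-p['cx'])/p['fx']*z,-(v-p['cy'])/p['fy']*z,-z,np.ones_like(z)])
    out=np.full(d.shape+(3,),np.nan);out[v,u]=(np.linalg.inv(p['camera_from_world'])@c)[:3].T
    return out
def lm(p,*names):
    for n in names:
        r=bot.landmark_of(p,n)
        print(n,[(np.round(x['xyz'],4).tolist(),round(x['confidence'],2)) for x in r[:2]])
E
python3 - <<'E'
from h import *
ims=[]
o=bot.get_obs();print(o['t'],o['eef_pos'],o['tool_rot'],rot(o['tool_rot']).round(3).tolist(),o['contact_force'])
for n in('side','top'):
    p=bot.read_camera(n);save(p,n+'0');print(n,np.linalg.inv(p['camera_from_world']).round(3).tolist(),p['fx'])
    lm(p,'gauge','dial_front','pointer_tip','mark_centre','block','crown_axis','glue_tin','pot_1','bench_last')
    c=cloud(p)
    for q in('gauge','block'):
        m=bot.masks_of(p,q)
        if m:
            mm=m[0]['mask'];x=c[mm];x=x[~np.isnan(x[:,0])];print(q,m[0]['confidence'],mm.sum(),np.percentile(x,[2,50,98],axis=0).round(3).tolist())
            for lo,hi in((.005,.012),(.125,.17),(.06,.08)):
                y=x[(x[:,2]>lo)&(x[:,2]<hi)]
                if len(y)>10:print(lo,len(y),cv2.minAreaRect(y[:,:2].astype(np.float32)*1000),y.mean(0).round(4))
E
```

```text
0.0 [ 0.28282734 -0.61219797  0.2117245 ] [-8.72747113e-04  9.76673963e-01  2.14725722e-01 -2.68452951e-04] [[0.908, 0.419, -0.001], [0.419, -0.908, 0.002], [-0.0, -0.002, -1.0]] [-0.57235287 -0.4052887  -0.26960744]
side [[0.918, 0.259, -0.302, 0.255], [-0.397, 0.619, -0.677, -0.522], [0.012, 0.741, 0.671, 0.808], [0.0, 0.0, 0.0, 1.0]] 461.3583466730834
gauge []
dial_front []
pointer_tip [([0.4173, 0.0845, 0.0001], 0.18)]
mark_centre [([0.4197, 0.0843, 0.0003], 0.64), ([0.4688, 0.3224, 0.0467], 0.53)]
block [([0.4658, 0.3204, 0.0013], 0.85)]
crown_axis [([0.4688, 0.3212, 0.0488], 0.82), ([0.7922, 0.057, -0.0001], 0.4)]
glue_tin [([0.713, 0.1372, -0.0032], 0.86)]
pot_1 [([0.791, 0.0584, -0.0012], 0.4)]
bench_last [([0.6864, 0.2789, -0.0056], 0.68)]
gauge 0.77 2414 [[0.372, 0.066, 0.005], [0.419, 0.077, 0.077], [0.47, 0.093, 0.168]]
0.005 326 ((422.226806640625, 83.33761596679688), (96.60389709472656, 38.97660827636719), 4.773579120635986) [0.4174 0.0752 0.0096]
0.125 349 ((422.1810607910156, 85.39134979248047), (30.144575119018555, 23.38202476501465), 5.520002365112305) [0.4203 0.080
[... 820 characters left out ...]
4), ([0.7172, 0.1396, -0.0005], 0.18)]
crown_axis [([0.4698, 0.3212, 0.0427], 0.85)]
glue_tin [([0.7165, 0.1393, -0.0037], 0.67)]
pot_1 [([0.7917, 0.0549, 0.0009], 0.98)]
bench_last [([0.6904, 0.277, -0.0025], 0.68)]
gauge 0.88 1078 [[0.373, 0.073, 0.0], [0.426, 0.092, 0.089], [0.475, 0.11, 0.17]]
0.005 234 ((421.2222900390625, 100.57829284667969), (95.68798065185547, 14.726607322692871), 5.833836555480957) [0.4208 0.1011 0.0095]
0.125 222 ((423.1313171386719, 87.83354949951172), (30.008913040161133, 21.939512252807617), 6.384079456329346) [0.4246 0.0897 0.1624]
0.06 18 ((423.7901916503906, 94.4534912109375), (15.495080947875977, 109.40393829345703), 89.60014343261719) [0.4414 0.0931 0.0702]
```

View pics/side0.png

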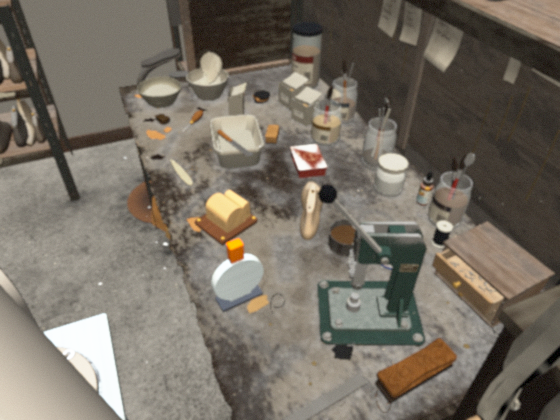

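View pics/top0.png

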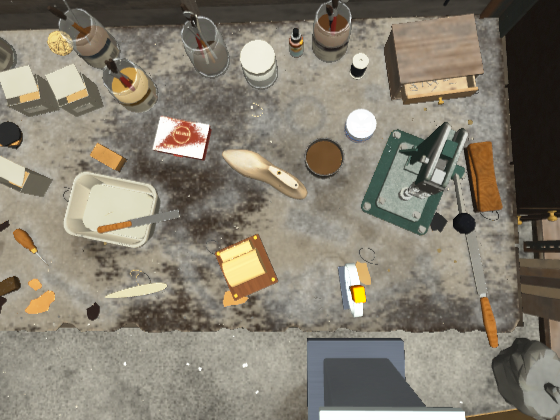

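The gauge stands at about (234,280) in the side view and (354,290) in the top view. We see its back, so the dial faces +y. The block is at about (246,267) in the top view, with its crown nearer the robot and the narrow knob on the far side. I'll fit the block pose and the handle from the depth data.

Run:
```python
from h import *
from scipy.optimize import least_squares
P=[];H=[]
for n in('side','top'):
    p=bot.read_camera(n);c=cloud(p)
    x=c.reshape(-1,3);x=x[~np.isnan(x[:,0])]
    b=x[(np.hypot(x[:,0]-.468,x[:,1]-.321)<.075)&(x[:,2]>.05)&(x[:,2]<.09)]
    P.append(b)
    g=x[(np.hypot(x[:,0]-.4225,x[:,1]-.087)<.03)&(x[:,2]>.16)&(x[:,2]<.18)]
    print(n,'handle top',len(g),cv2.minAreaRect(g[:,:2].astype(np.float32)*1000))
def loc(b,v):
    u=np.array([np.cos(v[2]),np.sin(v[2])]);w=np.array([-u[1],u[0]]);d=b[:,:2]-v[:2]
    return d@u,d@w
def res(v,b):
    X,Y=loc(b,v);z=b[:,2]-v[3]
    return np.where(Y<27,np.hypot(Y,z-.045)-.030,np.hypot(Y-.04,z-.055)-.012)
for name,b in(('side',P[0]),('top',P[1]),('both',np.vstack(P))):
    for a in(-66,114,24):
        v=[.468,.321,np.radians(a),0]
        f=least_squares(lambda v:np.append(res(v,b),0),v,loss='soft_l1',f_scale=.002)
        X,Y=loc(b,f.x);m=(abs(Y)<.02);ext=np.percentile(X[m],[1,99]);ctr=ext.mean()
        u=np.array([np.cos(f.x[2]),np.sin(f.x[2])])
        print(name,a,len(b),f.x[:2].round(4),np.degrees(f.x[2]).round(1),f.x[3].round(4),'cost',f.cost*1e6/len(b),'ext',ext.round(4),'ctr',(f.x[:2]+u*ctr).round(4))
```

```text
side handle top 162 ((421.7613525390625, 85.92203521728516), (29.722721099853516, 25.62186622619629), 6.796864032745361)
top handle top 195 ((423.02935791015625, 87.85969543457031), (30.140291213989258, 21.67147445678711), 5.644301891326904)
side -66 854 [ 0.6467 -0.056 ] -65.2 0.0008 cost 6.17733460145787 ext [-0.4566 -0.3746] ctr [0.4723 0.3212]
side 114 854 [ 0.6497 -0.0625] 114.8 0.0008 cost 6.177334601459043 ext [0.3817 0.4637] ctr [0.4723 0.3212]
side 24 854 [3.1512 1.5159] 24.1 0.0005 cost 11.363623902212076 ext [-2.9666 -2.8901] ctr [0.479  0.3181]
top -66 1359 [ 0.8513 -0.5482] -66.5 0.0008 cost 6.56028007389369 ext [-0.9886 -0.9099] ctr [0.4729 0.3223]
top 114 1359 [ 0.8008 -0.4322] 113.5 0.0008 cost 6.560280073902158 ext [0.7834 0.8622] ctr [0.4729 0.3223]
top 24 1359 [2.1251 1.1077] 25.5 0.0004 cost 10.713363235564657 ext [-1.8611 -1.7817] ctr [0.4804 0.3249]
both -66 2213 [ 0.7241 -0.2418] -66.0 0.0008 cost 6.431684660495678 ext [-0.6571 -0.5762] ctr [0.4728 0.3214]
both 114 2213 [ 0.731  -0.2573] 114.0 0.0008 cost 6.4316846605041995 ext [0.5932 0.6741] ctr [0.4728 0.3214]
both 24 2213 [1.2901 0.7288] 26.7 0.0005 cost 11.151302627862599 ext [-0.9467 -0.8656] ctr [0.4802 0.3223]
```

send_rows:
  deltas: "0.04 -0.02 -0.01 0; 0.08 -0.04 -0.02 0; 0.12 -0.06 -0.03 0; 0.16 -0.08 -0.03 0; 0.2 -0.1 -0.03 0"

```text
t: 1.8
eef_pos: [0.4239, -0.4369, 0.2434]
tool_rot: [0.001, 0.977, 0.215, 0.0]
contact_force: [0.4, -0.8, 0.3]
gripper_width: 1.001
grasp_force: 0.0
```

```bash
cat > blk.py <<'E'
from h import *
from scipy.optimize import least_squares
P=[]
for n in('side','top'):
    c=cloud(bot.read_camera(n)).reshape(-1,3);x=c[~np.isnan(c[:,0])]
    P.append(x[(np.hypot(x[:,0]-.468,x[:,1]-.321)<.075)&(x[:,2]>.05)&(x[:,2]<.09)])
def loc(b,v):
    u=np.array([np.cos(v[1]),np.sin(v[1])]);d=b[:,:2]-[.468,.321]
    return d@u,d@np.array([-u[1],u[0]])-v[0]
def res(v,b):
    X,Y=loc(b,v);z=b[:,2]-v[2]
    return np.where(Y<.028,np.hypot(Y,z-.045)-.030,np.hypot(Y-.04,z-.055)-.012)
for name,b in(('side',P[0]),('top',P[1]),('both',np.vstack(P))):
    for a in(-66,114):
        f=least_squares(res,[0,np.radians(a),0],args=(b,),loss='soft_l1',f_scale=.001)
        X,Y=loc(b,f.x);ext=np.percentile(X[abs(Y)<.015],[1,99])
        u=np.array([np.cos(f.x[1]),np.sin(f.x[1])])
        ctr=np.array([.468,.321])+u*ext.mean()+f.x[0]*np.array([-u[1],u[0]])
        print(name,a,np.degrees(f.x[1]).round(2),'z',f.x[2].round(4),'cost',round(f.cost*1e6/len(b),3),'len',np.ptp(ext).round(4),'ctr',ctr.round(4))
E
python3 blk.py
```

```text
Traceback (most recent call last):
  File "blk.py", line 16, in <module>
    X,Y=loc(b,f.x);ext=np.percentile(X[abs(Y)<.015],[1,99])
                       ~~~~~~~~~~~~~^^^^^^^^^^^^^^^^^^^^^^^
IndexError: index -1 is out of bounds for axis 0 with size 0
```

send_rows:
  deltas: "0.025 -0.04 0 4; 0.05 -0.08 0 8; 0.075 -0.12 0 12; 0.1 -0.16 0 16; 0.123 -0.204 0 19.3"

```text
t: 2.4
eef_pos: [0.449, -0.2001, 0.243]
tool_rot: [0.0, 0.999, 0.046, 0.0]
contact_force: [1.1, 0.5, -0.4]
gripper_width: 0.999
grasp_force: 0.0
```

```bash
sed -i "s/loss='soft_l1'/bounds=([-.03,np.radians(a-20),-.004],[.03,np.radians(a+20),.004]),loss='soft_l1'/" blk.py; python3 blk.py
python3 - <<'E'
from h import *
o=bot.get_obs();M=rot(o['tool_rot']);print(M.round(3).tolist(),o['eef_pos'],(M.T@(np.array([.4225,.0868,.235])-o['eef_pos'])).round(4))
E
```

```text
side -66 -67.18 z -0.0004 cost 1.65 len 0.081 ctr [0.4694 0.3197]
side 114 115.03 z 0.0008 cost 3.472 len 0.0805 ctr [0.472  0.3209]
top -66 -67.17 z -0.0 cost 0.647 len 0.0785 ctr [0.47   0.3209]
top 114 113.19 z 0.0006 cost 3.729 len 0.0785 ctr [0.4724 0.3218]
both -66 -67.24 z -0.0001 cost 1.056 len 0.0802 ctr [0.47   0.3202]
both 114 114.13 z 0.0007 cost 3.639 len 0.0801 ctr [0.4723 0.3213]
[[0.995, 0.104, 0.001], [0.104, -0.995, 0.002], [0.001, -0.002, -1.0]] [ 0.44982911 -0.19453233  0.2430547 ] [ 0.0021 -0.2826  0.0086]
```

send_rows:
  deltas: "0 -0.045 0 0; 0 -0.09 0 0; 0 -0.135 0 0; 0 -0.18 0 0; 0 -0.22 0 0"

```text
t: 3.0
eef_pos: [0.4276, 0.019, 0.2431]
tool_rot: [0.0, 0.999, 0.048, 0.0]
contact_force: [0.5, -0.5, -0.8]
gripper_width: 0.995
grasp_force: 0.0
```

send_rows:
  deltas: "0.001 -0.035 0 0; 0.002 -0.063 0 0.5; 0.002 -0.063 0 0.5; 0.002 -0.063 0 0.5"

```text
t: 3.4
eef_pos: [0.424, 0.0801, 0.2428]
tool_rot: [0.0, 0.999, 0.044, 0.0]
contact_force: [-1.2, 0.0, -0.3]
gripper_width: 1.002
grasp_force: 0.0
```

Run:
```python
from h import *
o=bot.get_obs();M=rot(o['tool_rot']);print(o['eef_pos'],M.round(3).tolist())
p=bot.read_camera('wrist');save(p,'w1');lm(p,'gauge','dial_front')
c=cloud(p).reshape(-1,3);x=c[~np.isnan(c[:,0])]
g=x[(np.hypot(x[:,0]-.4225,x[:,1]-.087)<.03)&(x[:,2]>.155)&(x[:,2]<.18)]
if len(g)>5: print(len(g),cv2.minAreaRect(g[:,:2].astype(np.float32)*1000),g[:,2].max())
```

```text
[0.42397351 0.08013137 0.2427711 ] [[0.996, 0.088, 0.0], [0.088, -0.996, -0.0], [0.0, 0.0, -1.0]]
gauge [([0.4201, 0.0852, -0.0023], 0.66)]
dial_front []
1383 ((422.58160400390625, 87.93318176269531), (29.721830368041992, 22.086931228637695), 6.331049919128418) 0.1700331177242911
```

send_rows:
  deltas: "-0.001 -0.008 0.03 -0.7; -0.001 -0.008 0.06 -0.7; -0.001 -0.008 0.09 -0.7; -0.001 -0.008 0.104 -0.7; -0.001 -0.008 0.104 -0.7"

```text
t: 4.05
eef_pos: [0.4206, 0.0868, 0.1369]
tool_rot: [0.0, 0.999, 0.049, -0.002]
contact_force: [0.6, -0.6, 0.1]
gripper_width: 0.998
grasp_force: 0.0
```

send_rows:
  deltas: "0 0 0 0; 0 0 0 0; 0 0 0 0; 0 0 0 0; 0 0 0 0"
  claw: 0
  force: 50

```text
t: 4.55
eef_pos: [0.4227, 0.0884, 0.1396]
tool_rot: [0.0, 0.999, 0.05, 0.001]
contact_force: [-1.4, -1.4, 5.1]
gripper_width: 0.238
grasp_force: 49.3
```

send_rows:
  deltas: "0 0 0 0; 0 0 0 0; 0 0 0 0; 0 0 0 0; 0 0 0 0"

```text
t: 5.05
eef_pos: [0.4226, 0.0884, 0.1395]
tool_rot: [0.0, 0.999, 0.05, 0.001]
contact_force: [-1.3, -0.8, 6.1]
gripper_width: 0.237
grasp_force: 49.4
```

send_rows:
  deltas: "0 0 -0.02 0; 0 0 -0.05 0; 0 0 -0.08 0; 0 0 -0.105 0; 0 0 -0.105 0"

```text
t: 5.55
eef_pos: [0.4239, 0.0891, 0.2468]
tool_rot: [-0.0, 0.999, 0.05, 0.003]
contact_force: [1.0, 0.5, -3.5]
gripper_width: 0.24
grasp_force: 49.8
```

send_rows:
  deltas: "0.01 -0.03 0 -3; 0.02 -0.06 0 -6; 0.03 -0.1 0 -9; 0.04 -0.14 0 -12; 0.055 -0.18 0 -15"

```text
t: 6.05
eef_pos: [0.4579, 0.2739, 0.2422]
tool_rot: [0.001, 0.984, 0.181, -0.001]
contact_force: [1.0, 0.2, -1.9]
gripper_width: 0.24
grasp_force: 49.8
```

```bash
cat > goto.py <<'E'
from h import *
import sys
t=np.array([float(a) for a in sys.argv[1:4]])
o=bot.get_obs();M=rot(o['tool_rot']);print(o['eef_pos'].round(4) if hasattr(o['eef_pos'],'round') else o['eef_pos'],'yaw x',np.degrees(np.arctan2(M[1,0],M[0,0])).round(2),'tilt',M[:2,2].round(4),'shift',(M.T@(t-o['eef_pos'])).round(4),'F',np.round(o['contact_force'],1))
E
python3 goto.py .47 .3202 .2445
```

```text
[0.4579 0.2739 0.2422] yaw x 20.82 tilt [-0.002  -0.0014] shift [ 0.0278 -0.0389 -0.0024] F [ 1.   0.2 -1.9]
```

send_rows:
  deltas: "0.014 -0.02 0 -1; 0.0275 -0.039 0 -2; 0.0275 -0.039 0 -2; 0.0275 -0.039 0 -2; 0.0275 -0.039 0 -2"

```text
t: 6.55
eef_pos: [0.4705, 0.3178, 0.2427]
tool_rot: [0.001, 0.981, 0.196, -0.001]
contact_force: [0.5, 0.5, -2.4]
gripper_width: 0.237
grasp_force: 49.9
```

```bash
cat > look.py <<'E'
from h import *
import sys
ims=[]
for n in('side','top','wrist'):
    p=bot.read_camera(n);print(n);lm(p,'gauge','dial_front','mark_centre','pointer_tip','crown_axis')
    ims.append(p['img'])
    if n=='side': a=p['img'][170:330,130:330]
    if n=='top': b=p['img'][180:340,160:360]
cv2.imwrite('pics/%s.png'%sys.argv[1],cv2.resize(np.hstack([np.vstack([cv2.resize(a,(375,300)),cv2.resize(b,(375,300))]),cv2.resize(ims[2],(425,600))]),(800,600))[:,:,::-1])
E
python3 goto.py .47 .3202 .2445; python3 look.py l1
```

```text
[0.4705 0.3178 0.2427] yaw x 22.63 tilt [-0.0013 -0.0017] shift [ 0.0004 -0.0024 -0.0018] F [ 0.5  0.5 -2.4]
side
gauge [([0.4666, 0.3149, 0.1038], 0.57)]
dial_front []
mark_centre [([0.7925, 0.0588, 0.0022], 0.33)]
pointer_tip []
crown_axis [([0.4694, 0.3204, 0.0462], 0.69)]
top
gauge [([0.472, 0.3193, 0.105], 0.88)]
dial_front []
mark_centre []
pointer_tip []
crown_axis [([0.4674, 0.319, 0.0438], 0.87)]
wrist
gauge [([0.4701, 0.3182, 0.1002], 0.89)]
dial_front []
mark_centre []
pointer_tip []
crown_axis []
```

View pics/l1.png

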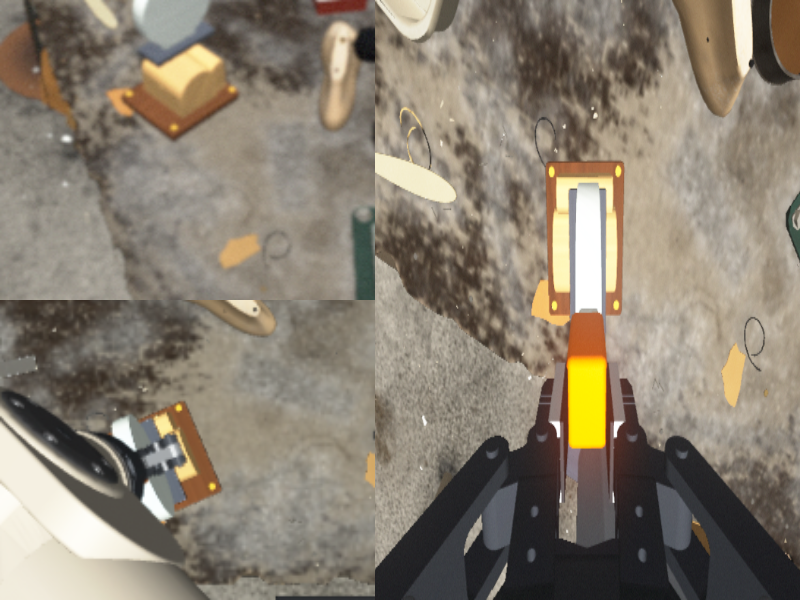

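```bash
python3 -c "
from h import *
o=bot.get_obs();print(np.round(o['q'],3),o['t'])"; python3 goto.py .44 .05 .26
```

```text
[-0.247  0.329 -0.572  1.748  0.195  1.122 -2.054] 7.45
[0.4708 0.3192 0.2437] yaw x 22.7 tilt [0. 0.] shift [-0.1323  0.2365 -0.0163] F [-0.2  0.7 -3. ]
```

send_rows:
  deltas: "-0.02 0.036 -0.01 -8; -0.045 0.08 -0.016 -16; -0.068 0.12 -0.016 -24; -0.09 0.16 -0.016 -32; -0.11 0.197 -0.016 -40"

```text
t: 7.95
eef_pos: [0.4467, 0.1052, 0.2599]
tool_rot: [0.0, 0.866, 0.5, 0.0]
contact_force: [1.5, 0.3, -2.4]
gripper_width: 0.237
grasp_force: 49.9
```

```bash
python3 goto.py .44 .05 .26
```

```text
[0.4467 0.1052 0.2599] yaw x 60.01 tilt [ 0.0006 -0.0003] shift [-0.0511  0.0218 -0.0001] F [ 1.5  0.3 -2.4]
```

send_rows:
  deltas: "-0.025 0.01 0 -8.4; -0.05 0.021 0 -16.8; -0.05 0.021 0 -25.2; -0.05 0.021 0 -33.6; -0.05 0.021 0 -42"

```text
t: 8.45
eef_pos: [0.44, 0.0529, 0.26]
tool_rot: [0.0, 0.629, 0.777, 0.0]
contact_force: [0.4, 0.3, -2.6]
gripper_width: 0.238
grasp_force: 49.9
```

send_rows:
  deltas: "0 0 0 -8.4; 0 0 0 -16.8; 0 0 0 -25.2; 0 0 0 -33.6; 0 0 0 -42"

```text
t: 8.95
eef_pos: [0.44, 0.0533, 0.2599]
tool_rot: [0.0, 0.308, 0.951, -0.0]
contact_force: [0.9, -1.0, -2.8]
gripper_width: 0.24
grasp_force: 49.9
```

send_rows:
  deltas: "0 0 0 -8; 0 0 0 -15; 0 0 0 -15; 0 0 0 -15; 0 0 0 -15"

```text
t: 9.45
eef_pos: [0.44, 0.0532, 0.2598]
tool_rot: [0.0, 0.186, 0.983, -0.0]
contact_force: [-0.0, 0.5, -2.4]
gripper_width: 0.237
grasp_force: 49.9
```

send_rows:
  deltas: "0 0 0 0; 0 0 0 0; 0 0 0 0; 0 0 0 0; 0 0 0 0"

```text
t: 9.95
eef_pos: [0.44, 0.0532, 0.2597]
tool_rot: [-0.0, 0.185, 0.983, -0.0]
contact_force: [-0.1, -0.8, -2.6]
gripper_width: 0.239
grasp_force: 49.9
```

```bash
python3 goto.py .44 .05 .26
python3 - <<'E'
from h import *
o=bot.get_obs();M=rot(o['tool_rot']);print(np.round(o['q'],2))
p=bot.read_camera('side');lm(p,'gauge','dial_front','mark_centre','pointer_tip')
T=p['camera_from_world']
# dial plane rectification: dial centre 80 mm below the grasp point approx, dial face at gauge x=-8
tcp=np.array(o['eef_pos']);z=np.array([0,0,1.]);gx=M[:,1];gy=M[:,0]
c0=tcp+[0,0,.137*0-.139+.068]+gx*-.009
def proj(P):
    q=(T@np.append(P,1))[:3];return [p['cx']+p['fx']*q[0]/-q[2],p['cy']-p['fy']*q[1]/-q[2]]
S=400;m=.08
# view looking at dial: right = -gy
src=np.float32([proj(c0-gy*a*m+z*b*m) for a,b in((-1,1),(1,1),(1,-1),(-1,-1))])
H=cv2.getPerspectiveTransform(src,np.float32([[0,0],[S,0],[S,S],[0,S]]))
w=cv2.warpPerspective(p['img'],H,(S,S),flags=cv2.INTER_CUBIC)
np.save('dial.npy',w)
u=np.mean(src,0).astype(int);print(u)
cr=p['img'][u[1]-50:u[1]+50,u[0]-50:u[0]+50]
cv2.imwrite('pics/dial.png',np.hstack([cv2.resize(cr,(400,400),interpolation=cv2.INTER_CUBIC),w])[:,:,::-1])
E
```

```text
[0.44   0.0532 0.2597] yaw x 158.72 tilt [-0.0001 -0.0001] shift [-0.0011 -0.0029 -0.0003] F [-0.1 -0.8 -2.6]
[ 0.36  0.09 -0.65  1.99  0.06  1.09  0.89]
gauge [([0.4356, 0.0524, 0.1198], 0.98)]
dial_front [([0.4177, -0.0023, 0.1877], 0.82)]
mark_centre []
pointer_tip [([0.4432, 0.0525, 0.1358], 0.37), ([0.4687, 0.3192, 0.0446], 0.33)]
[247 246]
```

View pics/dial.png

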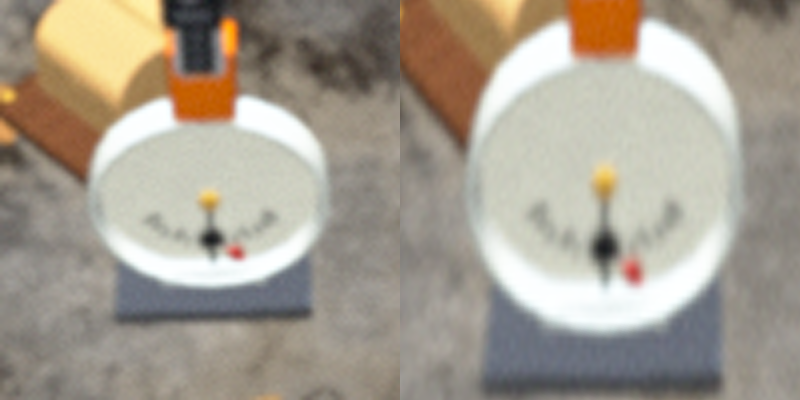

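The dial shows the pointer hanging straight down and the red band to its right, at about (633,270) in the rectified half. The hub is at about (604,180), so the band reads roughly 0.26–0.31. I'll move nearer to the camera for a sharper reading.

send_rows:
  deltas: "-0.01 -0.03 -0.035 0; -0.02 -0.065 -0.07 0; -0.033 -0.1 -0.105 0; -0.045 -0.135 -0.14 0; -0.055 -0.17 -0.17 0"

```text
t: 10.7
eef_pos: [0.4294, -0.1264, 0.4317]
tool_rot: [0.001, 0.184, 0.983, -0.0]
contact_force: [1.5, -0.0, -2.6]
gripper_width: 0.24
grasp_force: 50.1
```

send_rows:
  deltas: "-0.008 -0.02 -0.02 0; -0.008 -0.02 -0.02 0; -0.008 -0.02 -0.02 0; -0.008 -0.02 -0.02 0; -0.008 -0.02 -0.02 0"

```text
t: 11.2
eef_pos: [0.4296, -0.1454, 0.4489]
tool_rot: [-0.001, 0.183, 0.983, 0.0]
contact_force: [0.4, 0.6, -2.8]
gripper_width: 0.239
grasp_force: 50.1
```

send_rows:
  deltas: "0 0 0 0; 0 0 0 0; 0 0 0 0; 0 0 0 0; 0 0 0 0"

```text
t: 11.7
eef_pos: [0.4298, -0.1467, 0.4498]
tool_rot: [-0.0, 0.185, 0.983, -0.0]
contact_force: [-0.2, -0.4, -2.9]
gripper_width: 0.24
grasp_force: 50.1
```

```bash
cat > dial.py <<'E'
from h import *
o=bot.get_obs();M=rot(o['tool_rot']);print(np.round(o['eef_pos'],4),M.round(3).tolist())
ps=[bot.read_camera('side') for _ in range(3)];p=ps[0];T=p['camera_from_world']
im=np.mean([q['img'] for q in ps],0).astype(np.float32)
lm(ps[-1],'gauge','mark_centre','pointer_tip')
z=np.array([0,0,1.]);gx=M[:,1];gy=M[:,0]
c0=np.array(o['eef_pos'])+[0,0,-.139+.068]-gx*.009
def proj(P):
    q=(T@np.append(P,1))[:3];return [p['cx']+p['fx']*q[0]/-q[2],p['cy']-p['fy']*q[1]/-q[2]]
S=600;m=.06
src=np.float32([proj(c0-gy*a*m+z*b*m) for a,b in((-1,1),(1,1),(1,-1),(-1,-1))])
w=cv2.warpPerspective(im,cv2.getPerspectiveTransform(src,np.float32([[0,0],[S,0],[S,S],[0,S]])),(S,S),flags=cv2.INTER_CUBIC)
red=np.clip(w[...,0]-np.maximum(w[...,1],w[...,2])-40,0,None);red[:200]=0
n,l,st,ce=cv2.connectedComponentsWithStats((red>0).astype(np.uint8));
yel=np.clip(np.minimum(w[...,0],w[...,1])-w[...,2]-40,0,None);yel[:200]=0;yel[400:]=0
for nm,k in(('red',red),('yel',yel)):
    v,u=np.nonzero(k);ww=k[v,u];print(nm,(u@ww/ww.sum()).round(1),(v@ww/ww.sum()).round(1),np.percentile(u,[2,98]),np.percentile(v,[2,98]))
g=w.mean(2)
for r in range(330,600,15):
    s=g[r,230:370];b=np.clip(np.percentile(s,60)-25-s,0,None);print(r,(b@np.arange(230,370)/b.sum()).round(1) if b.sum()>0 else '-',s.min().round())
cv2.imwrite('pics/dial2.png',np.clip(w,0,255)[:,:,::-1])
E
python3 dial.py
```

```text
[ 0.4298 -0.1467  0.4498] [[-0.932, 0.363, -0.0], [0.363, 0.932, -0.0], [-0.0, -0.0, -1.0]]
gauge [([0.4255, -0.1486, 0.3115], 0.93)]
mark_centre [([0.4439, -0.1518, 0.335], 0.46)]
pointer_tip [([0.4301, -0.1448, 0.3292], 0.49)]
red 356.2 435.2 [291. 376.] [256. 467.]
yel 304.4 258.7 [282. 326.] [231. 291.]
330 304.3 122.0
345 304.8 115.0
360 303.9 80.0
375 304.7 38.0
390 304.6 26.0
405 303.3 25.0
420 303.1 65.0
435 339.0 104.0
450 345.2 73.0
465 343.5 144.0
480 305.1 213.0
495 - 231.0
510 - 221.0
525 - 247.0
540 - 238.0
555 255.3 151.0
570 - 113.0
585 - 112.0[ WARN:0@1.485] global loadsave.cpp:1063 imwrite_ Unsupported depth image for selected encoder is fallbacked to CV_8U.
```

View pics/dial2.png

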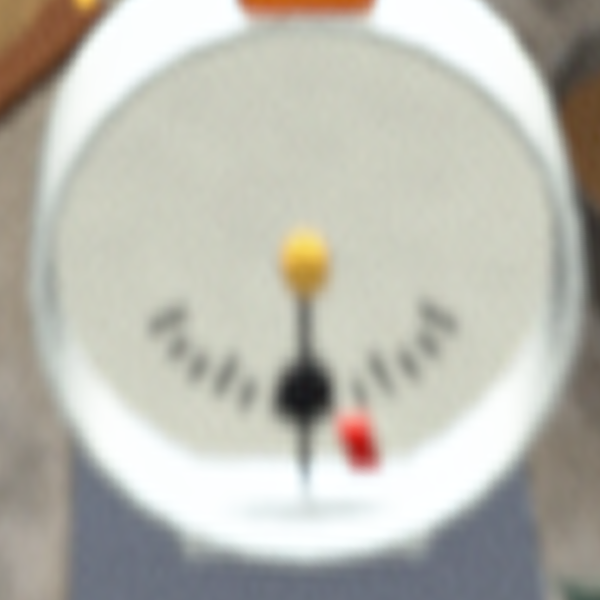

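The hub is at about (304,259), the pointer tip at (305,495) and the red band at (358,440). I don't know the band's depth in the dial, so I'll spin the gauge and triangulate.

```bash
cat > tri.py <<'E'
from h import *
import pickle,sys
o=bot.get_obs();M=rot(o['tool_rot']);e=np.array(o['eef_pos'])
ps=[bot.read_camera('side') for _ in range(2)];p=ps[0];T=p['camera_from_world']
im=np.mean([q['img'] for q in ps],0)
G=np.eye(4);G[:3,0]=M[:,1];G[:3,1]=M[:,0];G[:3,2]=-M[:,2];G[:3,3]=e+M[:,2]*.139   # gauge frame
q=(T@G@[-.009,0,.068,1])[:3];u0=p['cx']-p['fx']*q[0]/q[2];v0=p['cy']+p['fy']*q[1]/q[2]
V,U=np.mgrid[:420,:560];near=np.hypot(U-u0,V-v0)<42
r,g,b=im[...,0],im[...,1],im[...,2]
red=np.clip(r-np.maximum(g,b)*1.0-30,0,None)*(g<b+45)*near*(V>v0+10)
yel=np.clip(np.minimum(r,g)-b-35,0,None)*(np.hypot(U-u0,V-v0)<15)
out=[G,T,(p['fx'],p['fy'],p['cx'],p['cy'])]
for k in(red,yel):
    c=[(U*k).sum()/k.sum(),(V*k).sum()/k.sum()];out.append(c);print(np.round(c,2),(k>0).sum(),np.round([u0,v0],1))
D=pickle.load(open('tri.pkl','rb')) if len(sys.argv)<2 else []
D.append(out);pickle.dump(D,open('tri.pkl','wb'))
if len(D)>1:
    from scipy.optimize import least_squares
    def res(x):
        R=[]
        for G,T,(fx,fy,cx,cy),*c in D:
            for i in(0,1):
                q=(T@G@np.append(x[3*i:3*i+3],1))[:3];R+= [cx-fx*q[0]/q[2]-c[i][0],cy+fy*q[1]/q[2]-c[i][1]]
        return R
    f=least_squares(res,[-.01,-.012,.025,-.01,0,.068]);x=f.x*1000
    print('red',x[:3].round(1),'hub',x[3:].round(1),'res',np.round(f.fun,2))
    print('angle from hub',np.arctan2(-(x[1]-x[4]),x[5]-x[2]).round(3),'asin46',np.arcsin(-(x[1]-x[4])/46).round(3),'r',np.hypot(x[1]-x[4],x[5]-x[2]).round(1))
E
python3 tri.py new
```

```text
[296.92 266.36] 34 [288.6 252. ]
[289.46 247.52] 49 [288.6 252. ]
```

send_rows:
  deltas: "0 0 0 -8; 0 0 0 -16; 0 0 0 -24; 0 0 0 -24; 0 0 0 -24"

```text
t: 12.6
eef_pos: [0.4298, -0.1467, 0.4498]
tool_rot: [-0.0, -0.022, 1.0, -0.0]
contact_force: [-0.9, -0.5, -2.7]
gripper_width: 0.238
grasp_force: 50.1
```

```bash
python3 tri.py
```

```text
[295.22 263.63] 31 [291.4 251.5]
[290.1  247.26] 45 [291.4 251.5]
red [  2.4 -12.5  27.4] hub [-2.4 -1.3 69.2] res [ 0.01 -0.03 -0.02  0.1   0.    0.03 -0.01 -0.1 ]
angle from hub 0.262 asin46 0.246 r 43.3
```

send_rows:
  deltas: "0 0 0 8.5; 0 0 0 17; 0 0 0 25.5; 0 0 0 34; 0 0 0 42.5"

```text
t: 13.2
eef_pos: [0.4298, -0.1467, 0.4498]
tool_rot: [-0.0, 0.344, 0.939, -0.0]
contact_force: [0.9, 0.3, -2.4]
gripper_width: 0.24
grasp_force: 50.2
```

send_rows:
  deltas: "0 0 0 7; 0 0 0 12; 0 0 0 12; 0 0 0 12"

```text
t: 13.6
eef_pos: [0.4298, -0.1468, 0.4498]
tool_rot: [0.0, 0.436, 0.9, -0.0]
contact_force: [-0.6, -0.0, -2.5]
gripper_width: 0.238
grasp_force: 50.1
```

```bash
python3 tri.py
```

```text
[296.76 269.69] 37 [285.  251.4]
[288.55 247.44] 46 [285.  251.4]
red [  2.2 -12.4  27.9] hub [-2.2 -1.4 69.2] res [-0.07 -0.14 -0.01 -0.04  0.   -0.07 -0.07 -0.22 -0.04  0.21 -0.09  0.26]
angle from hub 0.261 asin46 0.243 r 42.8
```

send_rows:
  deltas: "0.031 0.028 0.016 8.4; 0.062 0.056 0.032 16.8; 0.094 0.085 0.048 25.2; 0.125 0.114 0.064 33.6; 0.156 0.142 0.08 42"

```text
t: 14.2
eef_pos: [0.4443, 0.0515, 0.3746]
tool_rot: [0.0, 0.704, 0.711, 0.0]
contact_force: [0.8, -0.5, -3.6]
gripper_width: 0.236
grasp_force: 50.1
```

send_rows:
  deltas: "0.04 0 0.018 8.4; 0.08 0 0.036 16.8; 0.12 0.001 0.054 25.2; 0.16 0.002 0.072 33.6; 0.2 0.002 0.09 42"

```text
t: 14.7
eef_pos: [0.4446, 0.2294, 0.2941]
tool_rot: [0.0, 0.883, 0.469, 0.0]
contact_force: [1.5, -0.2, -2.0]
gripper_width: 0.238
grasp_force: 50.1
```

```bash
python3 goto.py .47 .3202 .2445
```

```text
[0.4446 0.2294 0.2941] yaw x 55.91 tilt [ 0.0005 -0.0008] shift [ 0.0895 -0.0299  0.0495] F [ 1.5 -0.2 -2. ]
```

send_rows:
  deltas: "0 0 0 0; 0 0 0 0; 0 0 0 0"

```text
t: 15.0
eef_pos: [0.445, 0.2272, 0.2948]
tool_rot: [0.001, 0.882, 0.471, -0.0]
contact_force: [0.2, 0.0, -2.1]
gripper_width: 0.243
grasp_force: 50.2
```

```bash
python3 goto.py .47 .3202 .2445
```

```text
[0.445  0.2272 0.2948] yaw x 56.19 tilt [ 0.0002 -0.0014] shift [ 0.0913 -0.031   0.0502] F [ 0.2  0.  -2.1]
```

send_rows:
  deltas: "0.02 -0.007 0.01 7; 0.04 -0.014 0.02 14; 0.06 -0.021 0.03 21; 0.08 -0.028 0.045 28; 0.091 -0.031 0.05 33.4"

```text
t: 15.5
eef_pos: [0.4699, 0.3207, 0.2436]
tool_rot: [0.001, 0.981, 0.195, -0.0]
contact_force: [-0.5, -0.2, -3.0]
gripper_width: 0.24
grasp_force: 50.2
```

send_rows:
  deltas: "0 0 0 0; 0 0 0 0; 0 0 0 0; 0 0 0 0; 0 0 0 0"

```text
t: 16.0
eef_pos: [0.4696, 0.3203, 0.2449]
tool_rot: [0.001, 0.98, 0.197, 0.0]
contact_force: [-0.1, -0.3, -3.4]
gripper_width: 0.238
grasp_force: 50.2
```

```bash
python3 goto.py .47 .3202 .2445
```

```text
[0.4696 0.3203 0.2449] yaw x 22.77 tilt [ 0.0006 -0.001 ] shift [0.0003 0.0002 0.0004] F [-0.1 -0.3 -3.4]
```

send_rows:
  deltas: "0 0 0.01 0; 0 0 0.018 0; 0 0 0.023 0; 0 0 0.026 0; 0 0 0.026 0"

```text
t: 16.5
eef_pos: [0.4689, 0.3208, 0.2177]
tool_rot: [0.001, 0.98, 0.198, -0.001]
contact_force: [-0.3, 0.1, -2.7]
gripper_width: 0.243
grasp_force: 50.1
```

send_rows:
  deltas: "0 0 0.001 0; 0 0 0.002 0; 0 0 0.003 0; 0 0 0.003 0; 0 0 0.003 0"

```text
t: 17.0
eef_pos: [0.4693, 0.321, 0.2155]
tool_rot: [0.0, 0.98, 0.198, -0.0]
contact_force: [-0.6, 0.5, -3.0]
gripper_width: 0.232
grasp_force: 50.1
```

send_rows:
  deltas: "0 0 0.001 0; 0 0 0.001 0; 0 0 0.001 0"

```text
t: 17.3
eef_pos: [0.4694, 0.3211, 0.2146]
tool_rot: [0.0, 0.98, 0.198, -0.0]
contact_force: [-1.2, -0.8, -2.7]
gripper_width: 0.236
grasp_force: 50.3
```

send_rows:
  deltas: "0 0 0.001 0; 0 0 0.001 0; 0 0 0.001 0"

```text
t: 17.6
eef_pos: [0.4699, 0.3214, 0.2145]
tool_rot: [0.0, 0.98, 0.197, 0.001]
contact_force: [0.9, -1.3, 6.1]
gripper_width: 0.235
grasp_force: 51.1
```

The foot met the crown at TCP z = 0.2145, which matches the geometry (0.075 + 0.139). Next I'll ease the grip so the handle can pivot, then rock it in steps.

send_rows:
  deltas: "0 0 0 0; 0 0 0 0; 0 0 0 0; 0 0 0 0; 0 0 0 0"
  force: 22

```text
t: 18.1
eef_pos: [0.47, 0.3214, 0.2145]
tool_rot: [0.0, 0.98, 0.197, 0.001]
contact_force: [0.3, -1.1, 6.0]
gripper_width: 0.242
grasp_force: 51.1
```

send_rows:
  deltas: "-0.002 0 0 0; -0.004 0 0 0; -0.0055 0 0 0; -0.0075 0 0.0002 0; -0.0075 0 0.0002 0"

```text
t: 18.6
eef_pos: [0.4637, 0.3188, 0.2144]
tool_rot: [-0.0, 0.98, 0.197, 0.002]
contact_force: [1.6, -0.0, 4.8]
gripper_width: 0.24
grasp_force: 51.1
```

```bash
cat > lean.py <<'E'
from h import *
o=bot.get_obs();M=rot(o['tool_rot']);e=np.array(o['eef_pos']);print(o['t'],e.round(4),np.round(o['contact_force'],1),'yaw',np.degrees(np.arctan2(M[1,0],M[0,0])).round(2))
gx,gy=M[:,1],M[:,0]
for n in('side','wrist'):
    p=bot.read_camera(n);c=cloud(p).reshape(-1,3);im=p['img'].reshape(-1,3).astype(int)
    ok=~np.isnan(c[:,0]);c=c[ok];im=im[ok];d=c-e;X,Y,Z=d@gx,d@gy,d[:,2]
    r=bot.landmark_of(p,'gauge')
    if r:
        g=np.array(r[0]['xyz'])-e;g[2]-=.011;print(n,'gauge lm conf',round(r[0]['confidence'],2),'lean',np.arctan2(g@gy,-g[2]).round(3),'len',np.hypot(g@gy,g[2]).round(3),'x',(g@gx).round(3))
    if n=='wrist':   # handle top face: orange
        k=(im[:,0]>150)&(im[:,2]<90)&(abs(X)<.012)&(abs(Y)<.03)&(Z>.015)&(Z<.04)
        if k.sum()>50:
            A=np.c_[Y[k],np.ones(k.sum())]
            for _ in range(4):
                s=np.linalg.lstsq(A,Z[k],rcond=None)[0];q=abs(A@s-Z[k])<.0015;kk=np.nonzero(k)[0][q];k=np.zeros_like(k);k[kk]=1;A=A[q]
            print('handle top slope lean',np.arctan(s[0]).round(3),k.sum())
    else:
        # foot plate: slab under housing seen from the back (upper face)
        k=(abs(Y)<.07)&(X>.012)&(X<.024)&(Z>-.17)&(Z<-.09)
        if k.sum()>30:
            A=np.c_[Y[k],np.ones(k.sum())];yz=np.c_[Y[k],Z[k]]
            for _ in range(6):
                s=np.linalg.lstsq(A,Z[k],rcond=None)[0];q=abs(A@s-Z[k])<.003;kk=np.nonzero(k)[0][q];k=np.zeros_like(k);k[kk]=1;A=A[q]
            print('foot slope lean',np.arctan(s[0]).round(3),k.sum(),'z0',s[1].round(4))
E
python3 lean.py
```

```text
18.6 [0.4637 0.3188 0.2144] [ 1.6 -0.   4.8] yaw 22.77
side gauge lm conf 0.79 lean 0.002 len 0.151 x 0.002
foot slope lean 0.027 104 z0 -0.1307
wrist gauge lm conf 0.97 lean 0.024 len 0.151 x 0.003
handle top slope lean -0.054 1839
```

send_rows:
  deltas: "0 0 0 0; 0 0 0 0; 0 0 0 0"
  claw: 0
  force: 22

```text
t: 19.1
eef_pos: [0.4638, 0.3188, 0.2144]
tool_rot: [-0.0, 0.98, 0.197, 0.002]
contact_force: [3.0, 0.4, 5.3]
gripper_width: 0.239
grasp_force: 51.2
```

send_rows:
  deltas: "-0.002 0 0 0; -0.004 0 0.0002 0; -0.006 0 0.0003 0; -0.0075 0 0.0005 0; -0.0075 0 0.0005 0"

```text
t: 19.6
eef_pos: [0.4569, 0.316, 0.214]
tool_rot: [-0.0, 0.98, 0.197, 0.002]
contact_force: [2.4, 0.7, 5.2]
gripper_width: 0.239
grasp_force: 51.2
```

```bash
python3 lean.py
```

```text
19.6 [0.4569 0.316  0.214 ] [2.4 0.7 5.2] yaw 22.77
side gauge lm conf 0.75 lean 0.058 len 0.152 x 0.001
foot slope lean 0.016 104 z0 -0.1304
wrist gauge lm conf 0.97 lean 0.058 len 0.153 x 0.005
handle top slope lean -0.04 1624
```

send_rows:
  deltas: "0 0 0 0; 0 0 0 0"
  claw: 0.2
  force: 20

```text
t: 20.0
eef_pos: [0.457, 0.3161, 0.214]
tool_rot: [-0.0, 0.98, 0.197, 0.002]
contact_force: [2.2, 0.9, 6.8]
gripper_width: 0.238
grasp_force: 51.2
```

send_rows:
  deltas: "-0.001 0 0.001 0; -0.003 0 0.0014 0; -0.005 0 0.0016 0; -0.0075 0 0.0018 0; -0.0075 0 0.0018 0"

```text
t: 20.5
eef_pos: [0.4505, 0.3137, 0.2133]
tool_rot: [-0.001, 0.98, 0.197, 0.003]
contact_force: [2.3, -0.4, 10.9]
gripper_width: 0.243
grasp_force: 52.1
```

```bash
python3 lean.py
```

```text
20.5 [0.4505 0.3137 0.2133] [ 2.3 -0.4 10.9] yaw 22.77
side gauge lm conf 0.56 lean 0.093 len 0.15 x 0.0
foot slope lean 0.06 94 z0 -0.1312
wrist gauge lm conf 0.98 lean 0.112 len 0.152 x 0.004
handle top slope lean -0.034 1416
```

```bash
cat > back.py <<'E'
from h import *
import sys
o=bot.get_obs();M=rot(o['tool_rot']);e=np.array(o['eef_pos'])
p=bot.read_camera('side');T=p['camera_from_world'];gx,gy,z=M[:,1],M[:,0],np.array([0,0,1.])
c0=e+[0,0,-.09]+gx*.02
def proj(P):
    q=(T@np.append(P,1))[:3];return [p['cx']-p['fx']*q[0]/q[2],p['cy']+p['fy']*q[1]/q[2]]
S=600;m=.1
src=np.float32([proj(c0+gy*a*m+z*b*m) for a,b in((-1,1),(1,1),(1,-1),(-1,-1))])
w=cv2.warpPerspective(p['img'],cv2.getPerspectiveTransform(src,np.float32([[0,0],[S,0],[S,S],[0,S]])),(S,S),flags=cv2.INTER_CUBIC)
cv2.imwrite('pics/%s.png'%sys.argv[1],w[:,:,::-1])
E
python3 back.py b1
```

```text
(no output)
```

View pics/b1.png

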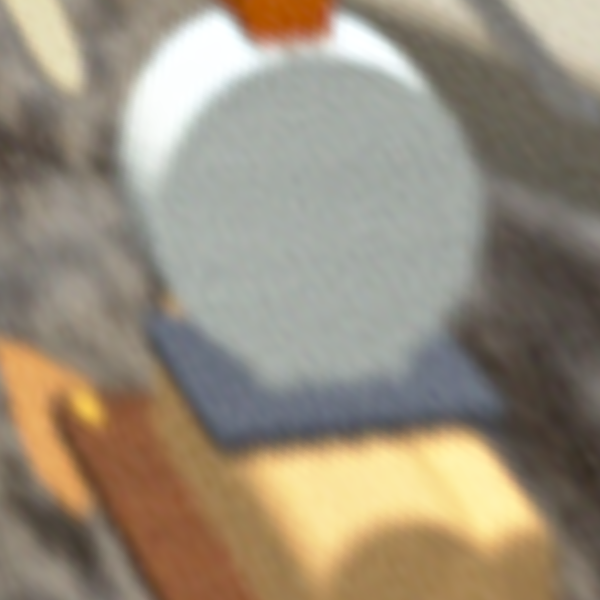

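The foot's near lower edge runs from (225,448) to (505,412), a lean of about 0.12. The foot is on the crown and self-aligning to φ, so I'll keep going.

send_rows:
  deltas: "-0.002 0 0.0003 0; -0.004 0 0.0007 0; -0.007 0 0.0012 0; -0.01 0 0.0018 0; -0.01 0 0.0018 0"

```text
t: 21.25
eef_pos: [0.4413, 0.3099, 0.2118]
tool_rot: [-0.001, 0.98, 0.197, 0.003]
contact_force: [1.9, -1.8, 15.0]
gripper_width: 0.236
grasp_force: 52.9
```

send_rows:
  deltas: "-0.002 0 0.0004 0; -0.004 0 0.0009 0; -0.006 0 0.0014 0; -0.008 0 0.0019 0; -0.008 0 0.0019 0"

```text
t: 21.75
eef_pos: [0.4339, 0.3069, 0.2103]
tool_rot: [-0.001, 0.98, 0.197, 0.003]
contact_force: [-0.6, -1.5, 18.4]
gripper_width: 0.241
grasp_force: 53.8
```

```bash
cat >> back.py <<'E'
g=cv2.GaussianBlur(w,(0,0),3).astype(float);d=g[...,0]-g[...,2]   # foot bluish: r-b low, wood: r-b high
pts=[]
for u in range(240,470,5):
    s=d[330:560,u];k=np.nonzero((s[:-1]<40)&(s[1:]>=40))[0]
    if len(k):pts.append((u,330+k[-1] if False else 330+k[0]))
P=np.array(pts,float)
for _ in range(5):
    a,b=np.polyfit(P[:,0],P[:,1],1);r=abs(P[:,1]-a*P[:,0]-b);P=P[r<max(4,np.median(r)*2)] 
print('foot edge lean',np.arctan(-a).round(3),len(P),r.max().round(1),np.round(P[[0,-1]],0).tolist())
E
python3 back.py b2; python3 lean.py
```

```text
foot edge lean 0.208 33 1.7 [[275.0, 454.0], [465.0, 416.0]]
21.8 [0.4339 0.3069 0.2103] [ 0.  -1.9 17.7] yaw 22.78
side gauge lm conf 0.82 lean 0.223 len 0.151 x 0.003
foot slope lean 0.119 70 z0 -0.1298
wrist gauge lm conf 0.63 lean 0.234 len 0.15 x 0.002
handle top slope lean -0.053 1040
```

send_rows:
  deltas: "-0.002 0 0.0001 0; -0.004 0 0.0002 0; -0.006 0 0.0003 0; -0.0072 0 0.0004 0; -0.0072 0 0.0004 0"

```text
t: 22.5
eef_pos: [0.4265, 0.3035, 0.2085]
tool_rot: [-0.0, 0.98, 0.197, 0.002]
contact_force: [0.6, -0.9, 11.3]
gripper_width: 0.238
grasp_force: 53.1
```

```bash
python3 back.py b3; python3 lean.py
```

```text
foot edge lean 0.229 23 2.4 [[295.0, 450.0], [465.0, 412.0]]
22.55 [0.4265 0.3035 0.2085] [ 0.9 -0.7 10.5] yaw 22.78
side gauge lm conf 0.87 lean 0.282 len 0.149 x 0.003
foot slope lean 0.268 114 z0 -0.1346
handle top slope lean -0.074 936
```

View pics/b3.png

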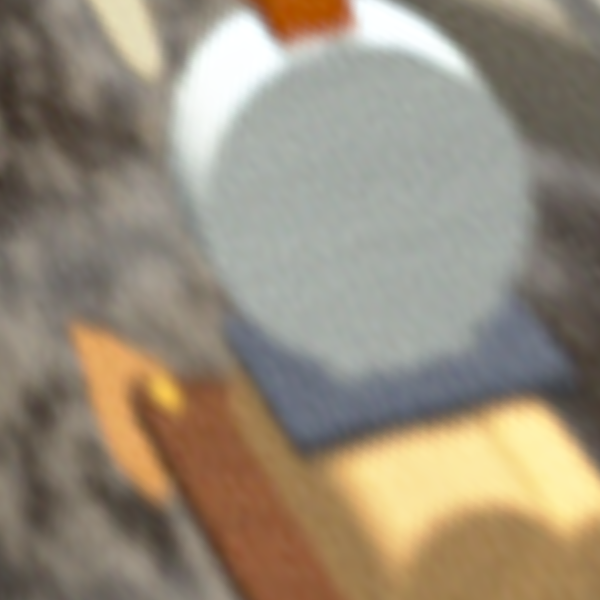

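send_rows:
  deltas: "0 0 -0.0005 0; 0 0 -0.001 0; 0 0 -0.001 0; 0 0 -0.001 0; 0 0 -0.001 0"

```text
t: 23.25
eef_pos: [0.4253, 0.3028, 0.2082]
tool_rot: [0.0, 0.98, 0.198, 0.0]
contact_force: [0.3, 0.4, 6.5]
gripper_width: 0.239
grasp_force: 52.5
```

send_rows:
  deltas: "0 0 -0.0005 0; 0 0 -0.0008 0; 0 0 -0.0008 0; 0 0 -0.0008 0; 0 0 -0.0008 0"

```text
t: 23.75
eef_pos: [0.4249, 0.3022, 0.2082]
tool_rot: [0.001, 0.98, 0.198, -0.001]
contact_force: [-0.8, 0.6, -1.2]
gripper_width: 0.239
grasp_force: 51.6
```

send_rows:
  deltas: "0 0 0 0; 0 0 0 0; 0 0 0 0; 0 0 0 0; 0 0 0 0"

```text
t: 24.25
eef_pos: [0.4252, 0.3024, 0.2086]
tool_rot: [0.001, 0.98, 0.198, -0.0]
contact_force: [0.4, -0.1, -2.1]
gripper_width: 0.242
grasp_force: 51.5
```

```bash
python3 back.py b4; python3 lean.py; python3 -c "
from h import *
for n in('top','wrist'):
    p=bot.read_camera(n);print(n);lm(p,'gauge','dial_front','crown_axis')"
```

```text
foot edge lean 0.229 27 1.4 [[335.0, 443.0], [465.0, 412.0]]
24.3 [0.4253 0.3024 0.2086] [ 0.3 -0.5 -2.1] yaw 22.78
side gauge lm conf 0.75 lean 0.256 len 0.152 x 0.004
foot slope lean 0.214 107 z0 -0.1333
wrist gauge lm conf 0.76 lean 0.252 len 0.151 x 0.001
handle top slope lean -0.065 982
top
gauge [([0.4585, 0.318, 0.0762], 0.95), ([0.4677, 0.32, -0.0016], 0.34)]
dial_front []
crown_axis [([0.4685, 0.3197, 0.0477], 0.83)]
wrist
gauge [([0.4633, 0.3163, 0.0686], 0.62)]
dial_front []
crown_axis []
```

send_rows:
  deltas: "0 0 0.0004 0; 0 0 0.0006 0; 0 0 0.0006 0; 0 0 0.0006 0; 0 0 0.0006 0"

```text
t: 25.4
eef_pos: [0.4254, 0.3026, 0.2083]
tool_rot: [0.0, 0.98, 0.198, -0.0]
contact_force: [-0.6, -0.3, 1.5]
gripper_width: 0.238
grasp_force: 51.9
```

send_rows:
  deltas: "0 0 0 0; 0 0 0 0; 0 0 0 0; 0 0 0 0; 0 0 0 0"

```text
t: 25.9
eef_pos: [0.4254, 0.3026, 0.2083]
tool_rot: [0.0, 0.98, 0.198, -0.0]
contact_force: [-0.8, -1.0, 3.4]
gripper_width: 0.24
grasp_force: 52.1
```

send_rows:
  deltas: "0 0 0 0; 0 0 0 0; 0 0 0 0; 0 0 0 0; 0 0 0 0"

```text
t: 26.4
eef_pos: [0.4254, 0.3026, 0.2082]
tool_rot: [0.0, 0.98, 0.198, -0.0]
contact_force: [-1.5, -0.7, 4.9]
gripper_width: 0.243
grasp_force: 52.3
```

```bash
python3 back.py b5; python3 lean.py; python3 lean.py
```

```text
foot edge lean 0.221 25 2.6 [[280.0, 451.0], [465.0, 411.0]]
26.45 [0.4254 0.3026 0.2082] [-1.4 -1.   5.6] yaw 22.79
side gauge lm conf 0.82 lean 0.256 len 0.147 x 0.0
foot slope lean 0.166 84 z0 -0.1316
wrist gauge lm conf 0.97 lean 0.249 len 0.153 x 0.004
handle top slope lean -0.064 975
26.65 [0.4254 0.3025 0.2082] [-1.4 -1.3  5.1] yaw 22.79
side gauge lm conf 0.78 lean 0.244 len 0.152 x 0.0
foot slope lean 0.214 108 z0 -0.1333
wrist gauge lm conf 0.81 lean 0.279 len 0.153 x 0.001
handle top slope lean -0.075 1009
```

View pics/b5.png

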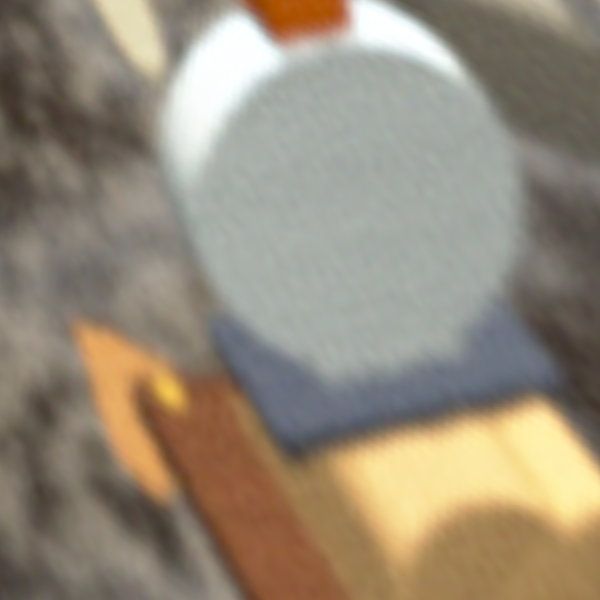

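send_rows:
  deltas: "0 0 -0.0003 0; 0 0 -0.0003 0; 0 0 -0.0003 0; 0 0 -0.0003 0; 0 0 -0.0003 0"

```text
t: 27.35
eef_pos: [0.4253, 0.3024, 0.2082]
tool_rot: [0.0, 0.98, 0.198, -0.0]
contact_force: [-1.2, -0.2, 1.8]
gripper_width: 0.242
grasp_force: 52.0
```

send_rows:
  deltas: "0 0 0 0; 0 0 0 0; 0 0 0 0; 0 0 0 0; 0 0 0 0"

```text
t: 27.85
eef_pos: [0.4253, 0.3025, 0.2083]
tool_rot: [0.0, 0.98, 0.198, -0.0]
contact_force: [-0.4, -0.6, 0.5]
gripper_width: 0.241
grasp_force: 51.8
```

send_rows:
  deltas: "0 0 0 0; 0 0 0 0; 0 0 0 0; 0 0 0 0; 0 0 0 0"

```text
t: 28.35
eef_pos: [0.4253, 0.3025, 0.2083]
tool_rot: [0.0, 0.98, 0.198, -0.0]
contact_force: [-0.1, -1.3, -1.3]
gripper_width: 0.241
grasp_force: 51.7
```

send_rows:
  deltas: "0 0 0.0002 0; 0 0 0.0002 0; 0 0 0.0002 0; 0 0 0.0002 0; 0 0 0.0002 0"

```text
t: 28.85
eef_pos: [0.4253, 0.3025, 0.2083]
tool_rot: [0.0, 0.98, 0.198, -0.0]
contact_force: [-1.2, -1.3, 0.7]
gripper_width: 0.236
grasp_force: 51.9
```

send_rows:
  deltas: "0 0 0 0; 0 0 0 0; 0 0 0 0; 0 0 0 0; 0 0 0 0"

```text
t: 29.35
eef_pos: [0.4253, 0.3025, 0.2083]
tool_rot: [0.0, 0.98, 0.198, -0.0]
contact_force: [-1.7, -1.2, 2.0]
gripper_width: 0.24
grasp_force: 52.1
```

send_rows:
  deltas: "0 0 0 0; 0 0 0 0; 0 0 0 0; 0 0 0 0; 0 0 0 0"

```text
t: 29.85
eef_pos: [0.4253, 0.3025, 0.2082]
tool_rot: [0.0, 0.98, 0.198, -0.0]
contact_force: [-1.2, -1.7, 2.8]
gripper_width: 0.239
grasp_force: 52.1
```

The normal force is about 5–6 N and steady enough, and the lean is about 0.25. I'm handing in.

```bash
python3 -c "
from station import bot
print(bot.hand_in())"
```

```text
the job is handed in; nothing more can be done
None
```

I handed the job in at about 30 s: the gauge is held leaning about 0.25 rad on the crown, top to the dial's right, foot resting with roughly 5–6 N, against a band middle I measured at about 0.255 rad. No camera could see the dial in the final pose, so I did not see the pointer in the band; I judged it from the lean.

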